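# Set out recorder parts for refitting

### The arm

A 7-joint arm with a two-finger parallel gripper is mounted at the origin on the work surface. World frame = base frame: x ahead of the robot, y to its left, z up, the work surface at z = 0. Lengths are in m, angles in rad, forces in N, time in s.
With the tool pointing down it reaches from about 0.425 to 0.95 m from the base axis. Payload 16.7 kg.
Tool frame: the origin (TCP) lies at the very end of the fingers, on their centre line; the grasp point (between the pads) lies 19 mm behind it (manip.tcp_to_grasp is the distance from the TCP to the grasp point, in m); z points along the fingers, y is the direction in which the jaws open and shut (so a half turn about z gives the same grasp; the last joint's range is limited). The gripper opens to 94 mm and grips with 3 to 60 N. Pads are 16 mm wide; open, the fingers measure 119 mm over their backs; the gripper's body (75 mm by 177 mm) begins 78 mm behind the grasp point.
Start: joints at [1.034, 0.426, 0.074, 1.606, -0.034, 1.111, -0.067], TCP at [0.255, -0.625, 0.205] pointing down, gripper open.
Joint ranges: [-2.85, 2.85], [-0.5, 2.14], [-1.23, 1.37], [0.21, 2.46], [-1.02, 4.16], [0.16, 2.05], [-2.73, 2.73]. Speed limits (rad/s): [1.89, 1.89, 2.39, 2.39, 3.01, 3.01, 3.01].

### API

Orientations are given as [roll, pitch, yaw] about the fixed x, y, z axes, in that order (R = Rz(yaw) Ry(pitch) Rx(roll)).
In Python, from rig import manip, eoat, monitor, capture, camera_params gives the robot as it stands. Calls block until the motion is done:
- manip.move_pose(position, orientation): joint-space move of the TCP to a pose.
- manip.servo_line(position, rotation=None, v=0.15, threshold=None): straight line of the TCP; rotation=None keeps the orientation; v is the mean speed in m/s. With threshold (N) it stops when the force on the tool has changed by that much, and returns True; else False.
- manip.set_joints(angles): joint-space move.
- eoat.move_gripper(opening, strength=None): finger opening in m; strength is the grip in N (None keeps the last); returns when the fingers have stopped.
- manip.pause(seconds).
- manip.solve_ik(position, orientation): joint angles nearest the present ones, or None.
- monitor.observe(): the state.
- capture(name): name is "side" or "top"; returns (picture, depth): 400x640x3 uint8, red, green, blue; 400x640 float32, m along the optical axis (not along the pixel's ray), 0 where there is no reading.
- camera_params(name): a dict with "vertical_fov" (degrees; the focal length in pixels is half the picture's height over the tangent of half this angle, whatever the lens; pixels are square), "cx", "cy" (the principal point, pixels), "extrinsics" (4x4, takes a point from world to camera coordinates). Camera axes: x right, y up, looking along -z (the intrinsics and any distortion apply to the point x, -y, -z); pixel columns grow to the right and rows downward; lengths in m; the calibration is good to about 2 mm. A picture is of the moment at which its call begins. camera_params takes no time and is no camera call.
A pose or a line that the arm cannot do raises manip.Unreachable and nothing moves.
- manip.sign_off(): hands the job in, once; it reports no verdict.
The state is a dict: "time": time; "qpos": joint angles; "dq": joint speeds; "tau": joint torques, N m; "position": TCP position; "eef_rot": TCP orientation; "force": force on the tool from outside, world axes, zero at the start; "torque": the same for the moment, N m; "finger_gap": finger opening in m.
Only numpy, scipy, OpenCV 4.12 (cv2) and the standard library are available. Lean on these libraries where they do the work, as an engineer would, in place of code of your own. Each camera call takes 0.05 s, during which the arm holds its last target.

### The job

Set out the parts of the opened recorder ready for refitting: centre the heat sink squarely on the processor in the middle of the green main board and the fan squarely on top of the heat sink, and stand the large capacitor on the brown power board midway between the transformer and the coil. Beside the card reader, stand the tuner box on the bench to its left (as seen from the robot) with one narrow end towards it, and the small capacitor behind it (the side away from the robot), each centred on that side of the reader with a gap of about 20 mm. Leave the little bottle where it stands.

Things in the scene. Friction and masses are not known exactly. Their poses are not given: they have to be found in the camera images.
- heat_sink: Loose aluminium heat sink, a square block of upright fins 46 x 46 x 24 mm high, fins up, lying on the bench. Origin: centre of its underside, z up; its x axis runs along the fins.
- fan: Loose square black cooling fan lying flat, 50 x 50 x 20 mm high, with a grey rotor. Origin: centre of its underside, z up, x and y along its sides. It is put flat on the heat sink's fins, its 2 mm overhang equal on all sides.
- large_capacitor: Loose dark sleeved capacitor can, the larger of the two, standing upright: 30 mm diameter, 45 mm high, bright top. Origin: centre of its underside, z up.
- small_capacitor: Loose dark sleeved capacitor can, the smaller of the two, standing upright: 22 mm diameter, 30 mm high, bright top. Origin: centre of its underside, z up.
- tuner: Loose bright steel tuner box 28 mm (its x) by 50 mm (its y) by 24 mm high, with a brass socket 10 mm across and 9 mm tall on top, 15 mm from the centre towards +y. Origin: centre of its underside, z up. Either narrow (28 mm) end may face the card reader.
- main_board: Fixed green circuit board 110 (x) by 120 (y) mm, top 10 mm above the bench; in its middle a dark square processor 40 x 40 mm with a grey centre, top 14 mm above the bench. Three steel connectors, tops 18 mm up, along its far (+x) edge; the rest is lower. Origin: at bench height under the processor's centre; z up, x away from the robot, square to the board, turned up to 0.25 rad.
- power_board: Fixed brown circuit board 90 (x) by 170 (y) mm, top 10 mm above the bench. On it a dark square transformer 46 (x) by 42 (y) mm, centre at y = +58 mm, top 46 mm above the bench, and a round dark-capped copper coil, 36 mm diameter, centre at y = -55 mm, top 35 mm; mid-space (74 mm wide) is x = y = 0. Origin: at bench height under its centre; z up, x away from the robot, y left, turned up to 0.25 rad.
- card_reader: Fixed dark grey card reader with a bright metal panel on top, a flat box 60 (x) by 70 (y) by 18 mm high, slot towards the robot. Origin: centre of its underside; z up, x away from the robot (behind), y left, turned up to 0.25 rad; left and behind are square to its own sides. With a 20 mm gap the tuner's centre is at y = +80 mm, the small capacitor's at x = +61 mm.
- bottle: Little closed bottle standing loose among the parts, 32 mm diameter, 72 mm high. To be left where it stands. Origin: centre of its underside, z up.
Not all that is in view belongs to the job. Leave any red or turquoise look-alike of the fan alone.

How it is judged:
At the end, for the whole second after the job is handed in: Heat sink on processor and fan on it: 8 mm, square to 0.22 rad. Large capacitor midway between transformer and coil: 12 mm. Tuner left of the reader (square to 0.25 rad), small capacitor behind it, centred, 20 mm gap: 14 mm. Each per axis; height 4 mm, upright to 0.1 rad, released, at rest (x of heat_sink in the frame of main_board between -0.008 and 0.008 m and y of heat_sink in the frame of main_board between -0.008 and 0.008 m and z of heat_sink in the frame of main_board between 0.01 and 0.018 m and (angle between the x axis of heat_sink and the x axis of main_board, either way round below 0.22 rad or angle between the x axis of heat_sink and the y axis of main_board, either way round below 0.22 rad) and x of fan in the frame of heat_sink between -0.008 and 0.008 m and y of fan in the frame of heat_sink between -0.008 and 0.008 m and z of fan in the frame of heat_sink between 0.02 and 0.028 m and (angle between the x axis of fan and the x axis of heat_sink, either way round below 0.22 rad or angle between the x axis of fan and the y axis of heat_sink, either way round below 0.22 rad) and x of large_capacitor in the frame of power_board between -0.012 and 0.012 m and y of large_capacitor in the frame of power_board between -0.012 and 0.012 m and z of large_capacitor in the frame of power_board between 0.006 and 0.014 m and x of tuner in the frame of card_reader between -0.014 and 0.014 m and y of tuner in the frame of card_reader between 0.066 and 0.094 m and z of tuner in the frame of card_reader between -0.004 and 0.004 m and angle between the y axis of tuner and the y axis of card_reader, either way round below 0.25 rad and x of small_capacitor in the frame of card_reader between 0.047 and 0.075 m and y of small_capacitor in the frame of card_reader between -0.014 and 0.014 m and z of small_capacitor in the frame of card_reader between -0.004 and 0.004 m and angle between each of heat_sink, fan, large_capacitor, small_capacitor, tuner's own z axis and vertical below 0.1 rad and linear speed of each of heat_sink, fan, large_capacitor, small_capacitor, tuner below 0.02 m/s); the robot touches nothing.
It fails at once if the bottle is knocked over or shifted by more than 25 mm (angle between bottle's own z axis and vertical above 0.4 rad or distance of bottle from where it was at the start of the episode above 0.025 m).
It also fails if it takes over 120 s, if anything falls off the work surface, if the arm or the gripper's body presses on something with over 40 N, if the wrist force passes 120 N, or if a joint passes its speed limit or range.

## Working session

There is one attempt and no reset: what is moved stays moved. The work goes in short steps, each a Python script; the robot and the scene stay as the last script left them, time stands still between calls to the robot, and variables do not carry over. Pictures are saved under pics/ and viewed, and the job is handed in when it is done.

```bash
ls; mkdir -p pics
python3 - <<'E'
from rig import manip, eoat, monitor, capture, camera_params
import cv2, numpy as np
np.set_printoptions(precision=4,suppress=True)
print(monitor.observe()['time'], manip.tcp_to_grasp)
for n in ("side","top"):
    p=camera_params(n); print(n,p)
    im,d=capture(n)
    cv2.imwrite(f"pics/{n}0.png",im[:,:,::-1]); np.savez(f"{n}0.npz",im=im,d=d)
    print(d.min(),d.max(),(d==0).mean())
E
```

```text
pics
0.0 0.0188
side {'vertical_fov': 50.82747858200104, 'cx': 320.9587807518395, 'cy': 202.05107454080513, 'extrinsics': array([[-0.9878, -0.1553, -0.0128,  0.4555],
       [ 0.0945, -0.6626,  0.743 , -0.0942],
       [-0.1238,  0.7327,  0.6692, -0.9898],
       [ 0.    ,  0.    ,  0.    ,  1.    ]])}
0.0 2.932143 0.00402734375
top {'vertical_fov': 44.03064705985902, 'cx': 318.64330309532767, 'cy': 204.92704167259006, 'extrinsics': array([[ 0.0217, -0.9996,  0.0156, -0.0303],
       [ 0.9948,  0.0232,  0.0989, -0.449 ],
       [-0.0992,  0.0134,  0.995 , -1.1032],
       [ 0.    ,  0.    ,  0.    ,  1.    ]])}
0.0 1.2134475 0.0040390625
```

View pics/top0.png

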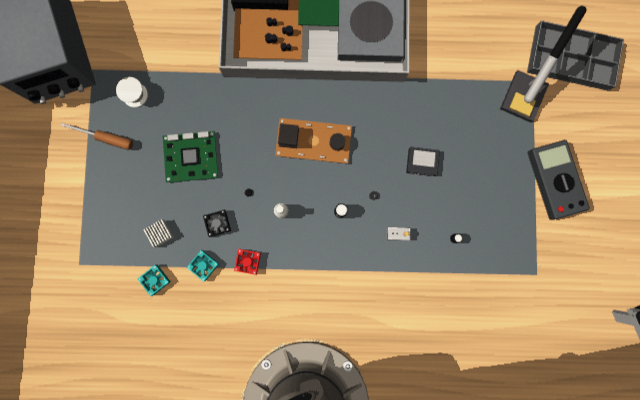

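View pics/side0.png

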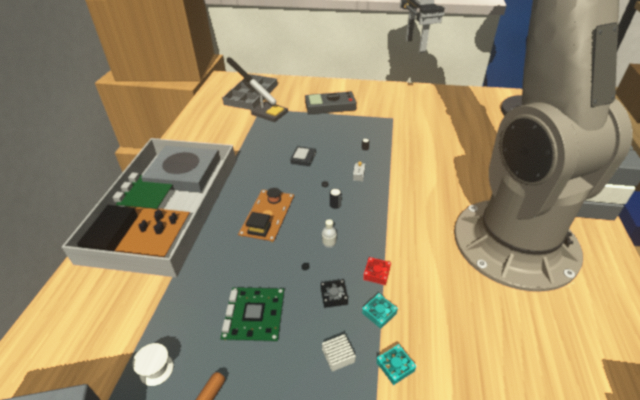

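The top view shows the heat sink at (158,232), the black fan at (217,223), the large capacitor at (341,211), the small one at (458,238), the tuner at (399,233) and the bottle at (281,211). The boards are at (190,157) and (314,141), and the reader is at (425,161). I'll check the calibration and possible lens distortion by back-projecting the depth.

```bash
cat > hlp.py <<'E'
import numpy as np, cv2
from rig import manip, eoat, monitor, capture, camera_params
np.set_printoptions(precision=4,suppress=True)
def K(n):
    p=camera_params(n); f=200/np.tan(np.radians(p['vertical_fov'])/2)
    return f,p['cx'],p['cy'],np.array(p['extrinsics'])
def cloud(n,d):
    f,cx,cy,E=K(n); v,u=np.mgrid[0:400,0:640].astype(float)
    P=np.stack([(u-cx)/f*d,-(v-cy)/f*d,-d],-1)
    W=(P-E[:3,3])@E[:3,:3]; W[d==0]=np.nan
    return W
def proj(n,X):
    f,cx,cy,E=K(n); P=np.atleast_2d(X)@E[:3,:3].T+E[:3,3]
    return np.stack([cx+f*P[:,0]/-P[:,2],cy-f*P[:,1]/-P[:,2]],-1)
def ray(n,u,v,z):
    f,cx,cy,E=K(n); d=np.array([(u-cx)/f,-(v-cy)/f,-1.])@E[:3,:3]; c=-E[:3,3]@E[:3,:3]
    return c+d*(z-c[2])/d[2]
E
python3 - <<'E'
from hlp import *
for n in ("top","side"):
    a=np.load(f"{n}0.npz"); W=cloud(n,a['d'])
    print(n)
    pts={'top':[(100,250),(100,90),(250,250),(380,250),(520,250),(520,90),(230,100),(430,100),(30,350),(600,350),(330,180),(160,60)],
         'side':[(200,300),(280,180),(340,130),(370,230),(290,330),(420,200),(420,350),(50,350),(460,90)]}[n]
    for u,v in pts: print((u,v),W[v-1:v+2,u-1:u+2].reshape(-1,3).mean(0))
pl={'top':{'hs':(158,232),'fan':(217,223),'L':(341,211),'s':(458,238),'tun':(399,233),'bot':(281,211),'cpu':(190,157),'rd':(425,158),'tr':(289,135),'coil':(338,141)},
'side':{'hs':(339,350),'fan':(334,292),'L':(335,191),'s':(366,140),'tun':(358,171),'bot':(329,223),'cpu':(255,311),'rd':(303,154),'tr':(260,218),'coil':(274,194)}}
for n in pl:
    W=cloud(n,np.load(f"{n}0.npz")['d'])
    for k,(u,v) in pl[n].items(): print(n,k,W[v,u])
E
```

```text
top
(100, 250) [0.3367 0.4766 0.0004]
(100, 90) [0.712  0.5009 0.0008]
(250, 250) [0.3441 0.134  0.0069]
(380, 250) [ 0.3507 -0.1641  0.0004]
(520, 250) [ 0.3578 -0.4883  0.0015]
(520, 90) [ 0.7337 -0.4894  0.0156]
(230, 100) [0.6959 0.1943 0.0011]
(430, 100) [ 0.7084 -0.2797  0.0014]
(30, 350) [0.1109 0.6176 0.0002]
(600, 350) [ 0.1351 -0.6677  0.0003]
(330, 180) [nan nan nan]
(160, 60) [0.7891 0.3641 0.0007]
side
(200, 300) [ 0.6765  0.2626 -0.0012]
(280, 180) [ 0.6003 -0.1497 -0.0002]
(340, 130) [ 0.4659 -0.4264  0.0005]
(370, 230) [ 0.3389  0.0083 -0.0006]
(290, 330) [0.4746 0.3048 0.001 ]
(420, 200) [ 0.2169 -0.12   -0.0006]
(420, 350) [ 0.2241  0.309  -0.0005]
(50, 350) [ 0.9189  0.4128 -0.0013]
(460, 90) [ 0.061  -0.7581 -0.0005]
top hs [0.3799 0.3401 0.023 ]
top fan [0.4034 0.2094 0.0184]
top L [ 0.4346 -0.0699  0.0476]
top s [ 0.3813 -0.3372  0.0261]
top tun [ 0.3897 -0.2034  0.0253]
top bot [0.4296 0.0619 0.0708]
top cpu [0.554  0.278  0.0168]
top rd [ 0.5642 -0.2632  0.0214]
top tr [0.6045 0.0505 0.0448]
top coil [ 0.5955 -0.0609  0.0366]
side hs [0.3735 0.3438 0.0219]
side fan [0.3998 0.2155 0.0182]
side L [ 0.436  -0.0727  0.0442]
side s [ 0.3768 -0.3344  0.0308]
side tun [ 0.3873 -0.1909  0.0227]
side bot [0.431  0.0702 0.0714]
side cpu [0.5513 0.2794 0.0113]
side rd [ 0.5545 -0.2559  0.0177]
side tr [0.5986 0.0511 0.0455]
side coil [ 0.5895 -0.048   0.0367]
```

Run:
```python
import cv2,numpy as np
im=cv2.imread('pics/top0.png')
def c(x,y,w,h,s,n): cv2.imwrite(f'pics/{n}.png',cv2.resize(im[y:y+h,x:x+w],None,fx=s,fy=s,interpolation=cv2.INTER_CUBIC))
c(135,120,130,140,4,'t_left'); c(260,110,190,130,4,'t_mid'); c(370,140,110,110,5,'t_right')
```

```text
(no output)
```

View pics/t_left.png

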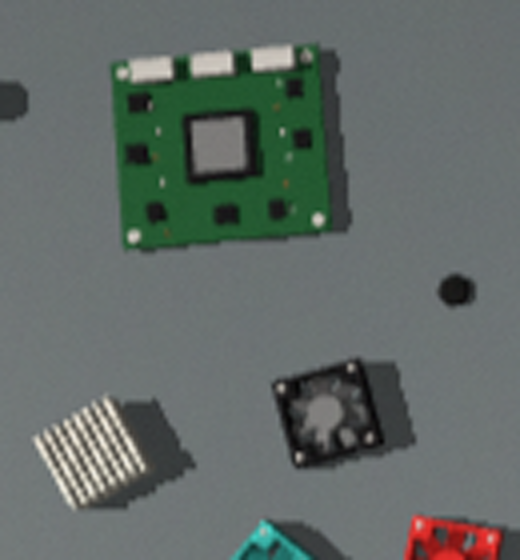

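View pics/t_mid.png

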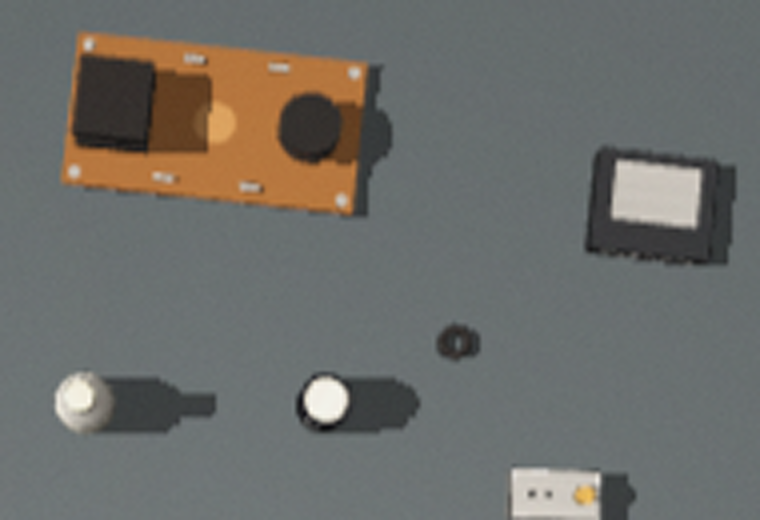

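View pics/t_right.png

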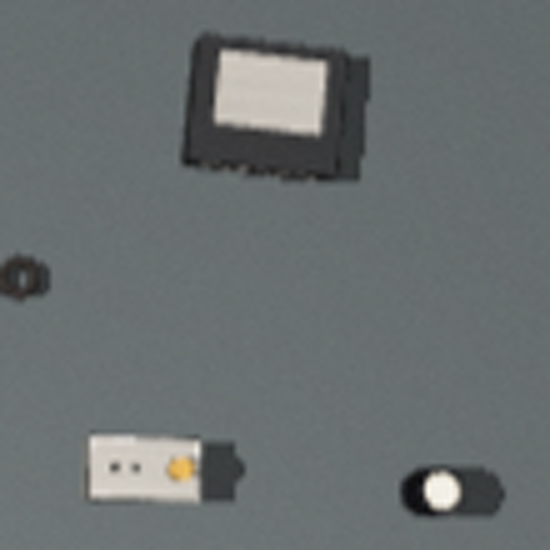

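```bash
cat >> hlp.py <<'E'
APP={'hs':((.38,.34),(.016,.03),.045),'fan':((.402,.212),(.013,.026),.045),'L':((.435,-.07),(.037,.055),.03),'s':((.38,-.336),(.022,.038),.03),
 'tun':((.388,-.2),(.016,.029),.04),'bot':((.43,.065),(.06,.08),.03),'main':((.553,.278),(.006,.0125),.1),'pow':((.597,0),(.006,.0145),.12),'tr':((.6,.052),(.038,.054),.04),'coil':((.592,-.055),(.028,.042),.03),'rd':((.558,-.26),(.012,.026),.06)}
def measure(name,n,W,app=None):
    (cx,cy),(z0,z1),r=app or APP[name]
    m=(abs(W[...,0]-cx)<r)&(abs(W[...,1]-cy)<r)&(W[...,2]>z0)&(W[...,2]<z1)
    k,lab,st,ce=cv2.connectedComponentsWithStats(m.astype(np.uint8),connectivity=8)
    if k<2: return None
    m=lab==1+np.argmax(st[1:,4])
    P=W[m]; z=np.median(P[:,2])
    (c,wh,a)=cv2.minAreaRect((P[:,:2]*1000).astype(np.float32))
    return z,P[:,:2].mean(0),np.array(c)/1000,np.array(wh),a,len(P)
E
python3 - <<'E'
from hlp import *
for k in APP:
    for n in ("top","side"):
        W=cloud(n,np.load(f"{n}0.npz")['d'])
        r=measure(k,n,W)
        print(k,n,*(r or []))
E
```

```text
hs top 0.022628251556130158 [0.3789 0.3418] [0.3788 0.3427] [46.8577 48.0121] 31.575889587402344 336
hs side 0.022026056116973173 [0.3756 0.3451] [0.3758 0.344 ] [46.7193 47.9577] 31.876235961914062 611
fan top 0.018996832042038593 [0.4048 0.212 ] [0.405 0.212] [50.2684 51.4357] 17.375581741333008 330
fan side 0.018389800227925884 [0.4014 0.2154] [0.4018 0.2139] [50.1628 52.8624] 17.08893585205078 380
L top 0.045527691855675075 [ 0.4387 -0.0696] [ 0.4385 -0.07  ] [29.0695 27.3435] 2.9787778854370117 141
L side 0.043824345176602275 [ 0.4357 -0.0644] [ 0.4365 -0.0665] [27.8787 30.0784] 7.252626419067383 96
s top 0.02994956488662496 [ 0.3824 -0.3343] [ 0.3824 -0.335 ] [20.4502 20.9228] 0.35757750272750854 83
s side 0.02855026101458416 [ 0.3799 -0.33  ] [ 0.3795 -0.3327] [18.2831 23.5165] 6.002461910247803 36
tun top 0.02420708114480501 [ 0.3898 -0.2009] [ 0.3898 -0.2018] [27.3976 49.7316] 1.0071724653244019 267
tun side 0.023353365819200854 [ 0.3869 -0.1946] [ 0.3869 -0.1979] [27.9217 52.3341] 0.3684871792793274 129
bot top 0.0715588840506219 [0.4351 0.0651] [0.4352 0.0656] [15.0564 15.
[... 470 characters left out ...]
3103 [ 0.5943 -0.001 ] [ 0.6003 -0.0024] [173.4108  91.4276] 85.3094482421875 1112
tr top 0.04632221502773584 [0.6069 0.0535] [0.6076 0.0535] [42.0965 47.6891] 85.35729217529297 388
tr side 0.045226973312344924 [0.6038 0.0586] [0.6046 0.0559] [45.0535 47.1243] 84.3250732421875 305
coil top 0.0356294112390406 [ 0.598  -0.0586] [ 0.5981 -0.0588] [33.2765 32.3786] 1.6384942531585693 193
coil side 0.03420739524256004 [ 0.5949 -0.0555] [ 0.5954 -0.0565] [34.6568 35.2281] 3.3043558597564697 117
rd top 0.01858201618066793 [ 0.5585 -0.2589] [ 0.5591 -0.2597] [70.5959 60.6769] 84.3264389038086 787
rd side 0.017280715457298118 [ 0.5559 -0.2528] [ 0.5562 -0.2551] [74.1689 60.3358] 84.39932250976562 314
```

Both views agree to about 3 mm on every object, and sizes and heights match the text. Next I'll check the processor centre and the IK for every pose before moving.

```bash
cat >> hlp.py <<'E'
def loc(keys=None,show=True,apps={}):
    """both cameras, averaged"""
    out={}
    Ws={n:cloud(n,capture(n)[1]) for n in ("top","side")}
    for k in keys:
        rs=[measure(k,n,Ws[n],apps.get(k)) for n in Ws]
        for n,r in zip(Ws,rs):
            if show and r: print(k,n,'z %.4f c %s wh %s a %.1f n %d'%(r[0],r[2],r[3],r[4],r[5]))
        out[k]=rs
    return out
def ori(yaw): return [np.pi,0,yaw]
def best_yaw(p,yaw):
    b=None
    for y in (yaw,yaw+np.pi,yaw-np.pi):
        y=(y+np.pi)%(2*np.pi)-np.pi
        q=manip.solve_ik(list(p),ori(y))
        if q is not None:
            c=abs(q[6])
            if b is None or c<b[0]: b=(c,y,q)
    return b
HOV=.20
def pick(x,y,yaw,z,width,N):
    b=best_yaw((x,y,HOV),yaw); yw=b[1]
    eoat.move_gripper(min(.094,width+.03))
    manip.move_pose([x,y,HOV],ori(yw))
    manip.servo_line([x,y,z+.05],v=.2)
    hit=manip.servo_line([x,y,z],v=.08,threshold=15)
    s0=monitor.observe(); print('down hit',hit,s0['position'])
    eoat.move_gripper(max(0,width-.012),N)
    print('gap',monitor.observe()['finger_gap'])
    manip.servo_line([x,y,HOV],v=.2)
    s=monitor.observe(); print('lifted gap %.4f t %.1f F'%(s['finger_gap'],s['time']),s['force'])
def place(x,y,yaw,z,width,th=6):
    b=best_yaw((x,y,HOV),yaw); yw=b[1]
    manip.move_pose([x,y,HOV],ori(yw))
    manip.pause(.2)
    manip.servo_line([x,y,z+.015],v=.15)
    manip.pause(.2)
    hit=manip.servo_line([x,y,z],v=.03,threshold=th)
    s=monitor.observe(); print('place hit',hit,s['position'],'gap %.4f'%s['finger_gap'])
    eoat.move_gripper(width+.014)
    manip.pause(.1)
    manip.servo_line([x,y,z+.06],v=.12)
    manip.servo_line([x,y,HOV],v=.25)
    print('t',monitor.observe()['time'])
E
python3 - <<'E'
from hlp import *
W=cloud('top',np.load('top0.npz')['d'])
print('cpu top grey',ray('top',189.25,156,.014), 'side',ray('side',255,311,.014))
r=np.radians
for nm,p,yw in [('hs',(.3773,.3434),31.6),('hs goal',(.5566,.2816),6.6),('fan',(.4034,.213),17.2),('L',(.4375,-.068),0),('L goal',(.6013,-.0027),85.1),
 ('tun',(.3884,-.1999),90.7),('tun goal',(.5655,-.1778),84.4),('s',(.381,-.334),0),('s goal',(.6184,-.2634),-5.6)]:
    for z in (.004,HOV):
        b=best_yaw((*p,z),r(yw)); print(nm,z,b and (b[1],b[2]))
E
```

```text
cpu top grey [0.5568 0.2805 0.014 ] side [0.5505 0.2811 0.014 ]
hs 0.004 (np.float64(-2.5900686099595855), array([-0.0519,  0.6812, -1.0308,  2.0784,  0.803 ,  0.8493,  0.5568]))
hs 0.2 (np.float64(-2.5900686099595855), array([ 0.0115,  0.3064, -1.024 ,  1.9304,  0.2985,  1.0675,  0.9838]))
hs goal 0.004 (np.float64(-3.0264009229581674), array([ 0.1193,  0.8007, -0.9699,  1.8219,  0.8014,  0.969 ,  0.4832]))
hs goal 0.2 (np.float64(-3.0264009229581674), array([ 0.2041,  0.5657, -1.0846,  1.6836,  0.529 ,  1.2198,  0.6803]))
fan 0.004 (np.float64(-2.8413960222467685), array([ 0.2569,  0.6302, -1.0792,  2.1931,  0.8103,  0.7996,  0.5101]))
fan 0.2 (np.float64(-2.8413960222467685), array([ 0.3894,  0.2005, -1.1053,  2.0341,  0.2095,  1.0264,  1.0535]))
L 0.004 (np.float64(-3.141592653589793), array([ 0.5541,  0.4348, -0.6337,  2.238 ,  0.4608,  0.5955,  1.1472]))
L 0.2 (np.float64(-3.141592653589793), array([ 0.6615,  0.0934, -0.6788,  2.0746,  0.0698,  0.9954,  1.5176]))
L goal 0.004 (np.float64(1.4852751934471744), array([ 0.2811,  0.6023, -0.4991,  1.8936,  0.4101,  0.7479, -0.5352])
[... 311 characters left out ...]
99,  0.0251,  0.9885,  0.3169]))
tun goal 0.004 (np.float64(1.473057888683214), array([ 0.4812,  0.5679, -0.3659,  1.9197,  0.3007,  0.7072, -0.1606]))
tun goal 0.2 (np.float64(1.473057888683214), array([ 0.4899,  0.3212, -0.3625,  1.7822,  0.1286,  1.0613, -0.0162]))
s 0.004 (np.float64(0.0), array([ 0.5702,  0.4417,  0.027 ,  2.1331, -0.0215,  0.567 , -0.9581]))
s 0.2 (np.float64(0.0), array([ 0.5736,  0.157 ,  0.0211,  1.984 , -0.0039,  1.0007, -0.9742]))
s goal 0.004 (np.float64(-0.09773843811168259), array([ 0.3056,  0.6396,  0.0018,  1.7474, -0.0016,  0.7547, -1.3603]))
s goal 0.2 (np.float64(-0.09773843811168259), array([ 0.327 ,  0.4263, -0.0272,  1.6136,  0.0126,  1.1019, -1.372 ]))
```

Run:
```python
from hlp import *
r=np.radians
b=best_yaw((.5,0,.28),r(0)); 
manip.move_pose([.45,-.35,.28],ori(b[1])); manip.move_pose([.5,0,.28],ori(b[1]))
print(monitor.observe()['time'],monitor.observe()['position'])
pick(.3773,.3434,r(31.6),.004,.046,25)
im,_=capture('side'); cv2.imwrite('pics/s1.png',im[:,:,::-1])
```

```text
3.2917 [ 0.5002 -0.0013  0.2799]
down hit False [0.3772 0.3437 0.0041]
gap 0.0459431015393357
lifted gap 0.0456 t 8.6 F [ 0.3899  0.9549 -1.206 ]
```

View pics/s1.png

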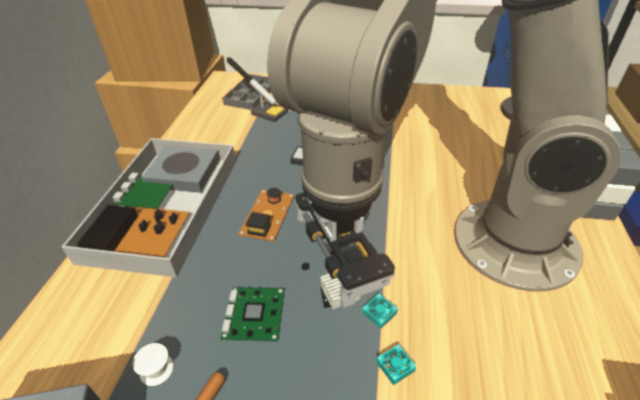

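The heat sink is held, with the gap reading 45.6 mm. I'll place it on the processor.

Run:
```python
from hlp import *
r=np.radians
place(.5566,.2814,r(6.6),.0183,.046)
# move away for a look
manip.move_pose([.45,0.05,.28],ori(best_yaw((.45,.05,.28),0)[1]))
A={'hs':((.5566,.2814),(.03,.045),.05),'main':((.553,.278),(.006,.0125),.1)}
loc(['hs','main','fan'],apps=A)
for n in('top','side'):
    im,_=capture(n); cv2.imwrite(f'pics/{n}2.png',im[:,:,::-1])
im=cv2.imread('pics/top2.png'); cv2.imwrite('pics/top2c.png',cv2.resize(im[120:260,135:265],None,fx=4,fy=4,interpolation=cv2.INTER_CUBIC))
```

```text
place hit True [0.5563 0.2812 0.0181] gap 0.0459
t 13.3917
hs top z 0.0371 c [0.5582 0.2791] wh [46.7598 47.1321] a 7.3 n 314
hs side z 0.0360 c [0.5548 0.2821] wh [46.3589 48.7106] a 5.5 n 509
main top z 0.0100 c [0.556  0.2974] wh [110.4578  87.5941] a 6.9 n 872
main side z 0.0094 c [0.5548 0.2826] wh [110.9402 121.6812] a 6.5 n 1938
fan top z 0.0188 c [0.4009 0.2237] wh [51.4989 28.0052] a 22.6 n 178
fan side z 0.0183 c [0.4017 0.2147] wh [50.2997 54.1675] a 16.9 n 398
```

View pics/top2c.png

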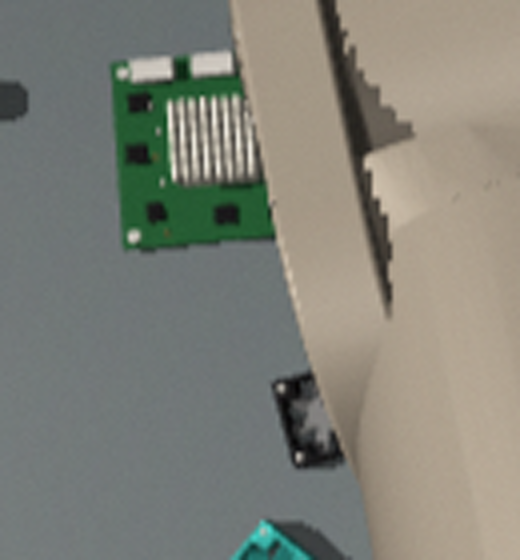

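View pics/side2.png

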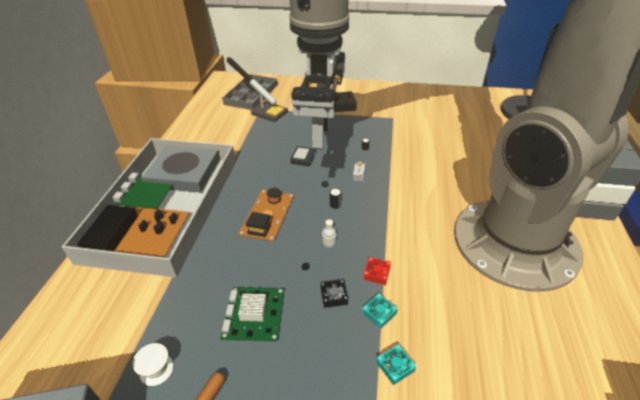

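The heat sink sits within about 1.5 mm of the board centre in both views and is square to it. Next is the fan.

Run:
```python
from hlp import *
r=np.radians
pick(.4034,.2131,r(17.2),.004,.050,15)
place(.5563,.2812,r(6.5),.0423,.050)
manip.move_pose([.48,-.1,.28],ori(best_yaw((.48,-.1,.28),0)[1]))
A={'fan':((.5566,.2814),(.05,.065),.05)}
loc(['fan','L','s','tun','bot'],apps=A)
for n in('top','side'):
    im,_=capture(n); cv2.imwrite(f'pics/{n}3.png',im[:,:,::-1])
im=cv2.imread('pics/side3.png'); cv2.imwrite('pics/side3c.png',cv2.resize(im[250:400,190:400],None,fx=3.5,fy=3.5,interpolation=cv2.INTER_CUBIC))
```

```text
down hit False [0.4035 0.2133 0.0043]
gap 0.04999336235342501
lifted gap 0.0497 t 19.3 F [ 0.4869 -0.6599 -0.5637]
place hit True [0.5561 0.2809 0.0419] gap 0.0497
t 23.775
fan top z 0.0568 c [0.5569 0.2792] wh [51.0697 51.5027] a 6.5 n 409
fan side z 0.0561 c [0.5544 0.2808] wh [50.6531 54.207 ] a 6.6 n 497
L top z 0.0455 c [ 0.4384 -0.0643] wh [15.8138 29.4042] a 89.5 n 87
L side z 0.0439 c [ 0.4365 -0.0671] wh [27.8295 31.2761] a 7.6 n 97
s top z 0.0308 c [ 0.3825 -0.3417] wh [20.3073  8.5983] a 0.0 n 28
s side z 0.0294 c [ 0.3796 -0.3314] wh [21.4224 20.7196] a 75.7 n 35
tun side z 0.0232 c [ 0.387  -0.1991] wh [52.0628 27.6097] a 89.7 n 127
bot top z 0.0724 c [0.4352 0.0656] wh [15.3101 15.3517] a 44.9 n 50
bot side z 0.0705 c [0.4335 0.0685] wh [13.5464 16.7347] a 8.1 n 52
```

View pics/side3c.png

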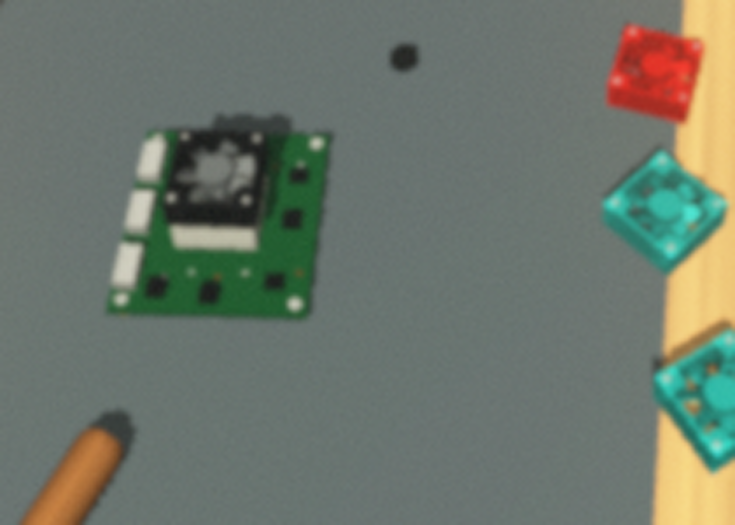

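View pics/top3.png

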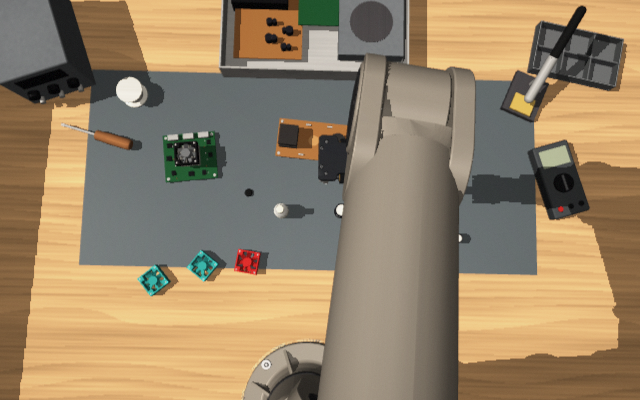

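The fan sits on the heat sink within about 1.5 mm, square, at the right height, and the bottle hasn't moved. Next is the large capacitor.

Run:
```python
from hlp import *
r=np.radians
pick(.4375,-.0680,r(85),.012,.030,15)
place(.6011,-.0027,r(85.1),.0223,.030)
manip.move_pose([.46,-.25,.28],ori(best_yaw((.46,-.25,.28),r(90))[1]))
A={'L':((.6011,-.0027),(.048,.062),.03)}
loc(['L','tr','coil','s','tun','bot','rd'],apps=A)
for n in('top','side'):
    im,_=capture(n); cv2.imwrite(f'pics/{n}4.png',im[:,:,::-1])
im=cv2.imread('pics/side4.png'); cv2.imwrite('pics/side4c.png',cv2.resize(im[100:280,220:400],None,fx=3,fy=3,interpolation=cv2.INTER_CUBIC))
```

```text
down hit False [ 0.4377 -0.0681  0.0124]
gap 0.029647236411476645
lifted gap 0.0295 t 31.2 F [ 0.8412  0.4683 -0.1147]
place hit True [ 0.6008 -0.0026  0.0219] gap 0.0300
t 35.9417
L top z 0.0554 c [ 0.6031 -0.0047] wh [28.3565 28.2518] a 43.8 n 142
L side z 0.0541 c [ 0.6    -0.0008] wh [27.311 28.625] a 9.3 n 96
tr top z 0.0466 c [0.6072 0.0537] wh [42.0763 46.7494] a 85.1 n 386
tr side z 0.0450 c [0.6051 0.0566] wh [45.0978 46.8161] a 84.7 n 303
coil top z 0.0352 c [ 0.5982 -0.0587] wh [33.3628 32.0469] a 0.9 n 190
coil side z 0.0342 c [ 0.5957 -0.057 ] wh [33.5226 36.0915] a 10.1 n 114
s side z 0.0292 c [ 0.3801 -0.3313] wh [17.5795 20.6045] a 57.1 n 35
tun top z 0.0241 c [ 0.3898 -0.202 ] wh [27.5061 50.4713] a 1.3 n 264
tun side z 0.0234 c [ 0.387  -0.1997] wh [53.5484 27.9014] a 89.7 n 126
bot top z 0.0715 c [0.435  0.0653] wh [15.1194 15.3854] a 1.7 n 50
bot side z 0.0701 c [0.4336 0.068 ] wh [13.5337 17.7187] a 8.1 n 52
rd top z 0.0187 c [ 0.5594 -0.2594] wh [70.6959 62.0527] a 84.9 n 786
rd side z 0.0172 c [ 0.5563 -0.2562] wh [73.1395 60.945 ] a 84.7 n 315
```

View pics/side4c.png

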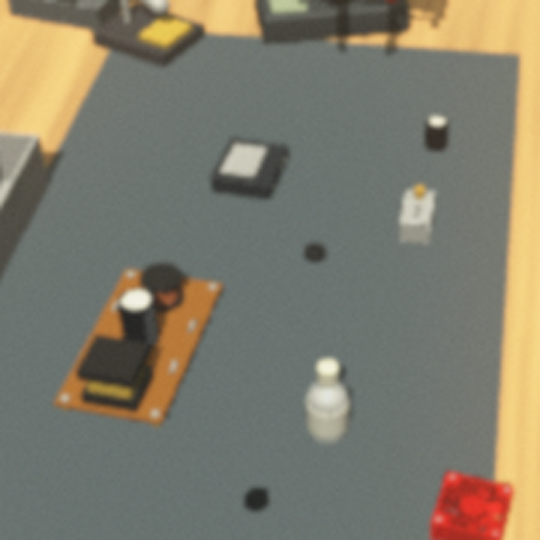

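The large capacitor stands midway between the transformer and the coil, within 1–2 mm. Next are the tuner and the small capacitor.

Run:
```python
from hlp import *
r=np.radians
pick(.3884,-.2005,r(90.7),.004,.028,20)
place(.5653,-.178,r(84.6),.0043,.028)
pick(.381,-.3335,r(-5.4),.005,.022,12)
place(.6185,-.2633,r(-5.4),.0053,.022)
manip.move_pose([.46,.2,.3],ori(best_yaw((.46,.2,.3),r(90))[1]))
A={'L':((.6011,-.0027),(.048,.062),.03),'tun':((.565,-.178),(.016,.029),.045),'s':((.6185,-.2633),(.022,.038),.03),'hs':((.5566,.2814),(.03,.045),.05),'fan':((.5566,.2814),(.05,.065),.05)}
loc(['L','s','tun','bot','rd','hs','fan'],apps=A)
for n in('top','side'):
    im,_=capture(n); cv2.imwrite(f'pics/{n}5.png',im[:,:,::-1])
```

```text
down hit False [ 0.3885 -0.2007  0.0043]
gap 0.027762772600245827
lifted gap 0.0281 t 43.5 F [-0.002  -0.2067 -0.9009]
place hit True [ 0.565  -0.1779  0.004 ] gap 0.0277
t 48.525
down hit False [ 0.381  -0.3338  0.0053]
gap 0.021734001089988114
lifted gap 0.0218 t 53.4 F [ 0.4859  0.374  -0.2798]
place hit True [ 0.6182 -0.2631  0.0048] gap 0.0216
t 58.5667
L top z 0.0560 c [ 0.6032 -0.0048] wh [28.0541 29.4142] a 13.7 n 145
L side z 0.0541 c [0.6002 0.    ] wh [27.1778 28.8348] a 14.9 n 95
s top z 0.0305 c [ 0.6191 -0.2632] wh [19.8051 20.1434] a 81.0 n 77
tun top z 0.0244 c [ 0.5674 -0.1793] wh [50.2989 28.9532] a 84.1 n 256
tun side z 0.0230 c [ 0.5639 -0.177 ] wh [54.2747 27.6364] a 86.5 n 108
bot top z 0.0719 c [0.4349 0.0653] wh [15.1542 15.3803] a 48.2 n 50
bot side z 0.0700 c [0.4335 0.0682] wh [13.525  17.6307] a 8.0 n 52
rd top z 0.0185 c [ 0.5593 -0.2592] wh [70.7857 61.5191] a 84.8 n 786
rd side z 0.0174 c [ 0.558  -0.2548] wh [69.5479 58.3344] a 86.1 n 262
hs top z 0.0434 c [0.5496 0.2536] wh [5.5835 0.2044] a 13.2 n 3
hs side z 0.0392 c [0.5513 0.3046] wh [48.5335  4.4669] a 7.0 n 89
fan top z 0.0539 c [0.5476 0.2541] wh [1.2116 3.9747] a 82.8 n 5
fan side z 0.0563 c [0.5545 0.2806] wh [51.032  53.5386] a 6.8 n 492
```

View pics/top5.png

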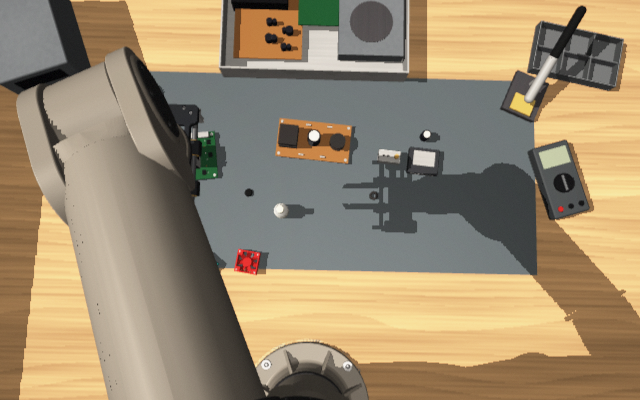

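View pics/side5.png

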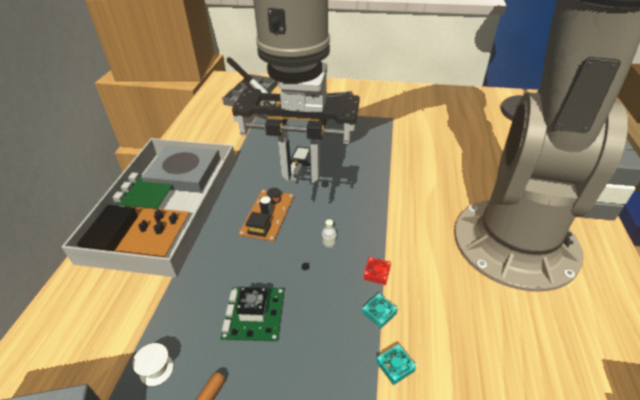

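All targets read within about 2 mm. The arm hides the small capacitor in the side view, so I'll park it clear and take one final look.

Run:
```python
from hlp import *
r=np.radians
y=best_yaw((.5,0,.3),r(90))[1]
manip.move_pose([.5,0,.3],ori(y)); manip.move_pose([.42,-.35,.3],ori(best_yaw((.42,-.35,.3),r(90))[1]))
A={'L':((.6011,-.0027),(.048,.062),.03),'tun':((.565,-.178),(.016,.029),.045),'s':((.6185,-.2633),(.022,.038),.03),'fan':((.5566,.2814),(.05,.065),.05)}
loc(['L','s','tun','bot','fan','main'],apps=A)
s=monitor.observe(); print(s['time'],s['force'],s['finger_gap'])
im,_=capture('side'); cv2.imwrite('pics/side6.png',cv2.resize(im[90:290,200:400,::-1],None,fx=3,fy=3,interpolation=cv2.INTER_CUBIC))
```

```text
L top z 0.0553 c [ 0.6027 -0.0048] wh [27.8211 29.4528] a 74.3 n 143
L side z 0.0540 c [ 0.6005 -0.0012] wh [27.0594 28.8028] a 11.7 n 96
s top z 0.0305 c [ 0.6192 -0.2641] wh [19.6031 21.6806] a 46.2 n 76
s side z 0.0286 c [ 0.6157 -0.2601] wh [21.591  18.5574] a 49.8 n 39
tun top z 0.0243 c [ 0.5676 -0.1792] wh [49.832  28.9784] a 84.9 n 254
tun side z 0.0230 c [ 0.5648 -0.1763] wh [51.434  28.1395] a 83.9 n 138
bot top z 0.0714 c [0.4352 0.0657] wh [15.4095 15.3584] a 45.3 n 50
bot side z 0.0704 c [0.4335 0.0682] wh [13.5443 17.6923] a 8.2 n 51
fan top z 0.0567 c [0.5571 0.2795] wh [50.8136 51.5356] a 7.1 n 399
fan side z 0.0560 c [0.5543 0.2809] wh [51.6081 52.7551] a 5.2 n 495
main top z 0.0101 c [0.5586 0.2801] wh [111.5536 122.2181] a 6.3 n 1315
main side z 0.0095 c [0.555  0.2824] wh [110.3978 121.84  ] a 6.5 n 1703
62.8667 [ 0.4564  0.1828 -0.2423] 0.035831137427811494
```

View pics/side6.png

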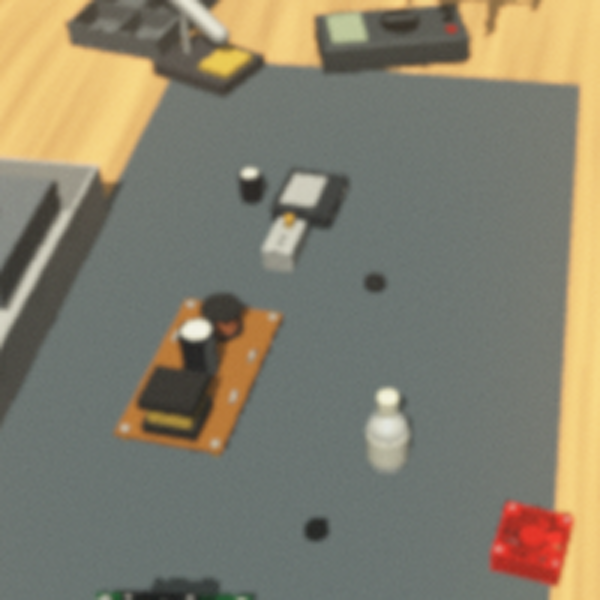

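The side view shows the small capacitor upright behind the reader at crop (252,185), the tuner beside it at (286,240), the large capacitor at (197,345) and the bottle standing at (387,430). Handing in.

Run:
```python
from rig import manip
print(manip.sign_off())
```

```text
the job is handed in; nothing more can be done
None
```

All five parts are placed and the job was handed in about 63 s into the 120 s limit. The sign-off gives no verdict. Each part went in on one pick and one place, with nothing redone.

My last two-camera checks, against the reference measured in the same view:

| Part | Place | Measured error | Allowed |
|---|---|---|---|
| Heat sink | on the processor | about 2 mm, square to about 1° | 8 mm |
| Fan | on the heat sink | about 1.5 mm, square to about 2° | 8 mm |
| Large capacitor | between transformer and coil | about 2–3 mm | 12 mm |
| Tuner | left of the card reader | about 2 mm, square to about 2° | 14 mm |
| Small capacitor | behind the card reader | about 2 mm | 14 mm |

- **Heights and contact:** heights matched the text to about 2 mm. The two capacitors look upright and the other parts lie level. The gripper was clear of everything.
- **Bottle and look-alikes:** the bottle's measured position changed by less than 1 mm. I left the red and turquoise look-alikes alone.
- **Disagreement:** the two cameras differ by a steady 2–4 mm in position and 1–2 mm in height. I used their mean for every pick and place.
- **Hidden views:** in a few checks the arm hid a part from one camera, so I discarded those readings. The heat sink was last measured just before the fan went on; after that I checked the fan on top of it.

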